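Seat the check rod in the fruit firmness gauge

TASK

Check the fruit firmness gauge: lay the longer of the two metal rods in the open end of the gauge's V-groove, without dropping it, then slide it gently along the groove, under the sprung hold-down, until you feel it meet the round-nosed stop. Keep a light pressure against the stop for about a second (the stop is a delicate sensor: never more than 10 N on it), then let go and leave the rod resting in the groove against the stop. Leave the other things on the bench where they are.

Things in the scene. Friction and masses are not known exactly. Their poses are not given: they have to be found in the camera images.
- gauge: Bench firmness gauge, fixed: grey base plate 330 x 70 x 8 mm with a dark steel rail along it, a bridge over the rail and a white instrument head at the far end. Origin on the bench surface under the groove's centre line; x runs along the groove towards the stop, z up. The instrument head fills x = 128 to 194 mm, y within 45 mm either side, up to 112 mm high.
- groove_mid (a point): Where to lay the rod: axis of a 28 mm rod lying in the V-groove, 49.8 mm above the bench, at gauge x = -60 mm (gauge axes). The 90-degree groove runs from gauge x = -125 to +105 mm, open from above up to +30 mm. The rail is only 27 mm wide, so fingers can straddle it; groove lips 41.5 mm, bottom 30 mm above the bench.
- bridge_top (a point): Top centre of the aluminium bridge that carries the hold-down, at gauge x = 65 mm, 106 mm above the bench. The bridge spans gauge x = 55 to 75 mm and 33 mm to either side; the hold-down's stem sticks up 4 mm above it, 8 mm with the rod beneath.
- stop: The stop: a dark steel collar on the instrument head, out of which a steel pin with a round nose (14 mm across) points along the groove towards its open end, at rod-axis height. Origin: centre of the collar's front face, gauge x = 123 mm; gauge axes. The nose stands 14 to 32 mm proud, set by hand and NOT measured: feel for it. It is a sensor: yields 1 mm per 4 N; over 10 N spoils it.
- hold_down (a joint): Sprung white foot under the bridge, 22-degree ramp towards the open end. Value: lift in m, 0 at rest, 0.004 with the rod beneath. The rod's front end meets the ramp at gauge x = 45 mm and is under the foot from 55 mm. Friction varies: pushing takes up to 2 N in the open groove, 5 to 13 N on the ramp, 4 to 10 N under the foot; the stop's force comes on top. Under the foot the rod stays where it is left.
- rod: The check rod, the longer of the two: plain aluminium cylinder, 28 mm diameter, 90 mm long, about 0.15 kg, loose, at first lying in a grey V-shaped rest (44 mm long, 27 mm wide, rod axis 44.8 mm above the bench). Origin at its centre; its x axis is its long axis (either end may go first).
- short_rod: The other rod, not wanted: same 28 mm diameter but 55 mm long, lying in a rest of its own just like the other. Origin at its centre, x along it.
- bunch: Bystander: a small bunch of dark red grapes, about 120 x 80 x 40 mm. Origin under its centre.
- dish: Bystander: shallow glass dish, 52 mm across, 14 mm high. Origin under its centre.
- spray: Bystander: clear plastic bottle, 64 mm across, 170 mm high. Origin under its centre.
- jar: Bystander: amber jar, 60 mm across, 75 mm high. Origin under its centre.
- beaker: Bystander: glass beaker, 68 mm across, 90 mm high. Origin under its centre.
- brush: Bystander: small brush 160 mm long, lying flat. Origin under its middle, handle to its -x.
Mind the look-alikes: they are no part of the job. Leave any brown or yellow look-alike of the rod alone.

How it is judged (in metres and radians):
On the way, in this order (a step that is already met when the one before it is completed fails the run):
1. the long rod lies in the open part of the V-groove, not yet under the hold-down (y of rod in the frame of gauge between -0.003 and 0.003 m and z of rod in the frame of gauge between 0.047 and 0.0525 m and angle between the x axis of rod and the x axis of gauge, either way round below 0.06 rad and x of rod in the frame of gauge between -0.1 and 0 m), for 0.2 s.
2. the rod, under the hold-down, is kept pressed lightly (over 3 N) against the stop (y of rod in the frame of gauge between -0.003 and 0.003 m and z of rod in the frame of gauge between 0.047 and 0.0525 m and angle between the x axis of rod and the x axis of gauge, either way round below 0.06 rad and x of rod in the frame of gauge between 0.044 and 0.068 m and contact force between rod and stop above 3 N), for 0.3 s.
At the end, for the whole second after the job is handed in: The long rod lies in the V-groove (axis within 3 mm sideways, seated in height, aligned within 0.06 rad), under the hold-down, its front end touching the stop's nose (over 0.2 N), at rest and released (y of rod in the frame of gauge between -0.003 and 0.003 m and z of rod in the frame of gauge between 0.047 and 0.0525 m and angle between the x axis of rod and the x axis of gauge, either way round below 0.06 rad and x of rod in the frame of gauge between 0.044 and 0.068 m and contact force between rod and stop above 0.2 N and value of joint hold_down above 0.002 m and linear speed of rod below 0.01 m/s and contact force between the fingers and rod below 0.1 N).
It fails at once if the stop is pressed with more than 10 N (contact force between anything else and stop above 10 N).
It fails at once if the long rod is dropped: let go more than 8 mm above its place in the groove (contact force between the fingers and rod below 0.05 N and height (world z) of rod above 0.058 m).
It fails at once if another thing on the bench is displaced by more than 30 mm (distance of any of short_rod, bunch, dish, spray, jar, beaker, brush from where it was at the start of the episode above 0.03 m).
It also fails if it takes over 72 s, if anything falls off the work surface, if the arm or the gripper's body presses on something with over 40 N, if the wrist force passes 120 N, or if a joint passes its speed limit or range.

ROBOT

A 6-joint arm with a two-finger parallel gripper is mounted at the origin on the work surface. World frame = base frame: x ahead of the robot, y to its left, z up, the work surface at z = 0. Lengths are in mm, angles in rad, forces in N, time in s.
With the tool pointing down it reaches from about 275 to 825 mm from the base axis. Payload 5.2 kg.
Tool frame: the origin (TCP) lies at the very end of the fingers, on their centre line; the grasp point (between the pads) lies 19 mm behind it; z points along the fingers, y is the direction in which the jaws open and shut (so a half turn about z gives the same grasp; the last joint's range is limited). The gripper opens to 93 mm and grips with 3 to 60 N. Pads are 15 mm wide; open, the fingers measure 128 mm over their backs; the gripper's body (75 mm by 188 mm) begins 65 mm behind the grasp point.
Start: joints at [-1.436, 0.259, 1.535, -0, 1.348, -0.203], TCP at [182.298, -518.915, 218.653] pointing down, gripper open.
Joint ranges: [-3.14, 3.14], [-0.91, 2.08], [0.19, 2.58], [-1.22, 4.36], [0.22, 2.71], [-3.12, 3.12]. Speed limits (rad/s): [2.57, 2.57, 3.14, 3.14, 3.14, 3.14].

INTERFACE

Orientations are given as [roll, pitch, yaw] about the fixed x, y, z axes, in that order (R = Rz(yaw) Ry(pitch) Rx(roll)).
In Python, from bench import robot gives the robot as it stands. The module is installed in compiled form; this text tells all that it offers. Calls block until the motion is done:
- robot.move_ptp(position, orientation): joint-space move of the TCP to a pose.
- robot.move_linear(position, ori=None, speed=150, f_stop=None): straight line of the TCP; ori=None keeps the orientation; speed is the mean speed in mm/s. With f_stop (N) it stops when the force on the tool has changed by that much, and returns True; else False.
- robot.move_j(angles): joint-space move.
- robot.move_gripper(opening): opening from 0.0 (shut) to 1.0 (fully open); the grip force is fixed at half the most; returns when the fingers have stopped.
- robot.sleep(seconds).
- robot.inverse_kinematics(position, orientation): joint angles nearest the present ones, or None.
- robot.get_image(name): name is "side" or "top" or "wrist"; returns a dict with "img" (480x640x3 uint8, blue, green, red), "fovy" (degrees; the focal length in pixels is half the picture's height over the tangent of half this angle, whatever the lens; pixels are square), "cx", "cy" (the principal point, pixels), "k1" (the pictures are not rectified: a ray, as slopes to the right and down, at radius r is drawn at 1 + k1 r^2 times it, then the intrinsics apply), "eye" and "orientation" of the camera in the world. Camera axes: x right, y down, z forward; pixel columns grow to the right and rows downward; lengths in mm; the calibration is good to about 2 mm. A picture is of the moment at which its call begins. There is no depth.
A pose or a line that the arm cannot do raises robot.MotionError and nothing moves.
- robot.hand_in(): hands the job in, once; it reports no verdict.
Readings, each from a call of its own:
- robot.current_t(): time.
- robot.current_qpos(): joint angles.
- robot.current_joint_vel(): joint speeds.
- robot.current_joint_efforts(): joint torques, N m.
- robot.current_tcp_pos(): TCP position.
- robot.current_eef_rot(): TCP orientation.
- robot.current_contact_force(): force on the tool from outside, world axes, zero at the start.
- robot.current_ft_torque(): the same for the moment, N m.
- robot.current_gripper_width(): opening from 0.0 (shut) to 1.0 (fully open).
Only numpy, scipy, OpenCV 4.12 (cv2) and the standard library are available. Lean on these libraries where they do the work, as an engineer would, in place of code of your own. Each camera call takes 0.05 s, during which the arm holds its last target.

## Working session

There is one attempt and no reset: what is moved stays moved. The work goes in short steps, each a Python script; the robot and the scene stay as the last script left them, time stands still between calls to the robot, and variables do not carry over. Pictures are saved under pics/ and viewed, and the job is handed in when it is done.

```bash
mkdir -p pics
cat > h.py <<'E'
import numpy as np, cv2, json
from scipy.spatial.transform import Rotation as R
def snap(robot,cam,name):
    d=robot.get_image(cam); cv2.imwrite(f'pics/{name}.png',d['img'])
    m={k:(np.array(v).tolist() if not isinstance(v,(int,float)) else v) for k,v in d.items() if k!='img'}
    json.dump(m,open(f'pics/{name}.json','w')); return m
def load(name): return json.load(open(f'pics/{name}.json'))
def Rm(m):
    o=np.array(m['orientation'],float)
    return o if o.shape==(3,3) else R.from_euler('xyz',o).as_matrix()
def K(m):
    f=240/np.tan(np.radians(m['fovy'])/2); return np.array([[f,0,m['cx']],[0,f,m['cy']],[0,0,1.]])
def ray(m,uv):
    # distort model r_d=(1+k1 r^2) r
    p=cv2.undistortPoints(np.array(uv,float).reshape(-1,1,2),K(m),np.array([m['k1'],0,0,0,0.]),None,None,None)
    p=p.reshape(-1,2); d=np.c_[p,np.ones(len(p))]@Rm(m).T
    return np.array(m['eye'],float),d/np.linalg.norm(d,axis=1,keepdims=True)
def onz(m,uv,z):
    e,d=ray(m,uv); return e+d*((z-e[2])/d[:,2])[:,None]
def proj(m,P):
    P=np.array(P,float).reshape(-1,3); c=(P-np.array(m['eye']))@Rm(m)
    s=c[:,:2]/c[:,2:]; s=s*(1+m['k1']*(s**2).sum(1,keepdims=True)); k=K(m)
    return np.c_[s[:,0]*k[0,0]+k[0,2],s[:,1]*k[1,1]+k[1,2]]
def tri(obs):
    A=np.zeros((3,3));b=np.zeros(3);L=[]
    for m,uv in obs:
        e,d=ray(m,uv);d=d[0];M=np.eye(3)-np.outer(d,d);A+=M;b+=M@e;L.append((M,e))
    x=np.linalg.solve(A,b); return x,[float(np.linalg.norm(M@(x-e))) for M,e in L]
def crop(name,x0,y0,x1,y1,s,out):
    im=cv2.imread(f'pics/{name}.png')[y0:y1,x0:x1]
    cv2.imwrite(f'pics/{out}.png',cv2.resize(im,None,fx=s,fy=s,interpolation=cv2.INTER_CUBIC))
E
python3 - <<'E'
from bench import robot
from h import *
for c in ['top','side','wrist']: print(c,snap(robot,c,c+'0'))
print(robot.current_t(),robot.current_tcp_pos(),robot.current_eef_rot())
E
```

```text
top {'fovy': 43.556602176826054, 'cx': 319.68076306519913, 'cy': 234.77818829231708, 'k1': 0.031035232067861667, 'eye': [350.90991233722394, -2.0014381486622064, 1597.31487223738], 'orientation': [-3.0691657239976395, 0.010381940482708352, -1.5417000324376806]}
side {'fovy': 45.04651355877711, 'cx': 322.4582647504178, 'cy': 242.18706326435978, 'k1': 0.027590812309710236, 'eye': [-21.3677731610088, -1018.0614091790711, 738.8561229583947], 'orientation': [-2.083956431038902, -0.013837904031777537, -0.4474505144080376]}
wrist {'fovy': 62.839977805369976, 'cx': 318.28918716272574, 'cy': 243.19925470991674, 'k1': -0.06947637109390714, 'eye': [247.86736741797114, -498.0048179154039, 383.68383792175024], 'orientation': [2.8898086595417496, 0.0005283998131639933, -1.2313866563600306]}
0.15 [ 182.23736139 -518.497781    218.04485315] [-3.14024999e+00 -2.60294178e-04  3.37778922e-01]
```

View pics/top0.png

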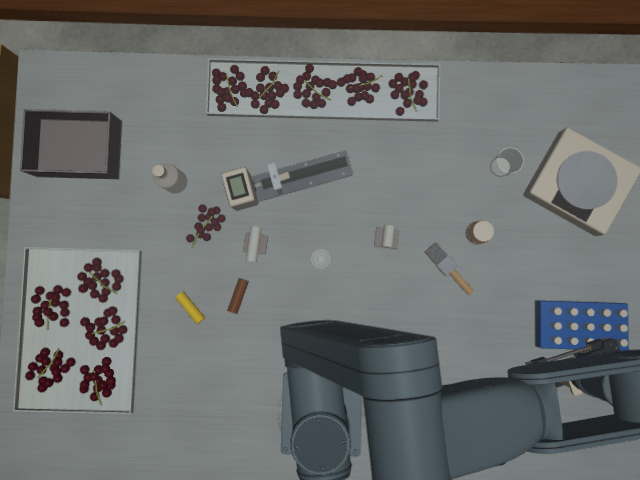

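View pics/side0.png

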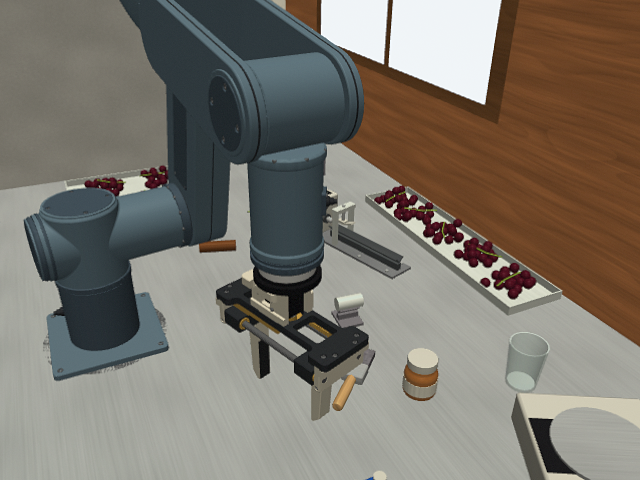

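View pics/wrist0.png

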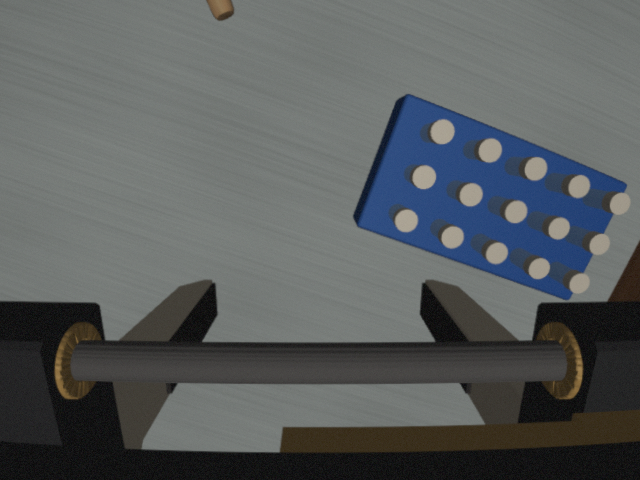

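The top picture shows the gauge with its open end at about (351,162) and its head at (238,188). The long rod is at (256,244) in its rest and the short rod at (387,236). The brown (238,296) and yellow (190,307) pieces are look-alikes. In the side view the arm hides the long rod, so I'll use the wrist camera.

Run:
```python
from h import *
crop('top0',180,140,380,290,4,'top0c')
m=load('top0')
for n,uv,z in [('rodA',(258,227),45),('rodB',(254,261),45),('short',(388,236),45),('open',(351,162),42),('head',(238,188),112),('bridge',(275,177),106)]:
    print(n,onz(m,[uv],z)[0].round(1))
```

```text
rodA [478.7 178.   45. ]
rodB [390.3 185.1  45. ]
short [ 464.9 -159.4   45. ]
open [656.4 -58.9  42. ]
head [569.4 223.7 112. ]
bridge [600.6 132.9 106. ]
```

View pics/top0c.png

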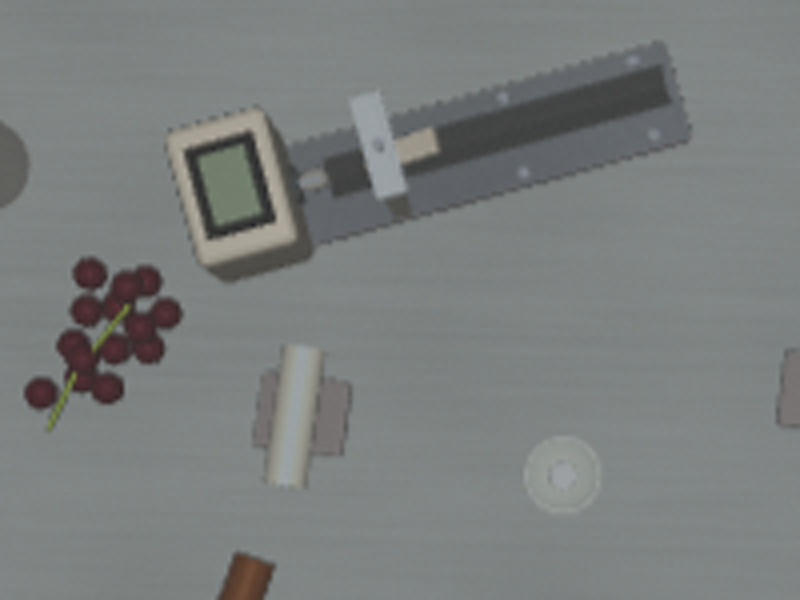

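Run:
```python
from bench import robot
from h import *
robot.move_ptp([480,60,330],[np.pi,0,0]); print(robot.current_t(),robot.current_tcp_pos())
snap(robot,'wrist','wA'); snap(robot,'side','sA')
robot.move_ptp([480,190,330],[np.pi,0,0]); print(robot.current_t(),robot.current_tcp_pos())
snap(robot,'wrist','wB'); snap(robot,'side','sB')
```

```text
2.5 [480.09970028  59.36039272 329.77385228]
3.1833 [479.96412028 190.12730996 329.74595468]
```

View pics/wA.png

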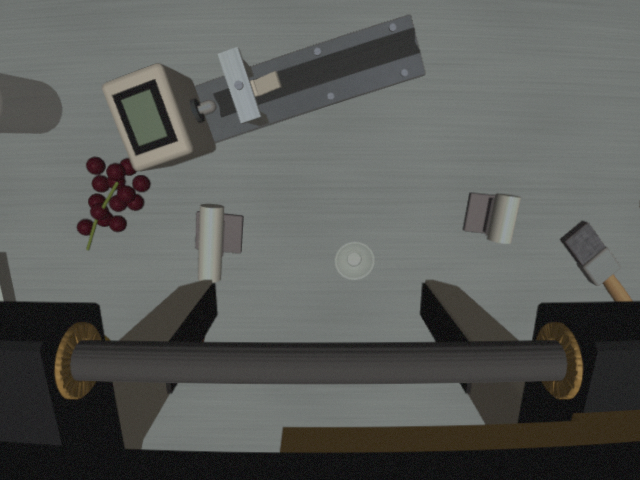

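View pics/wB.png

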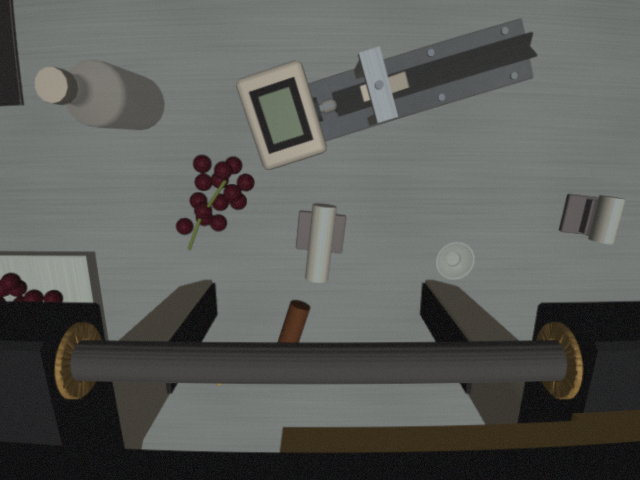

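View pics/sA.png

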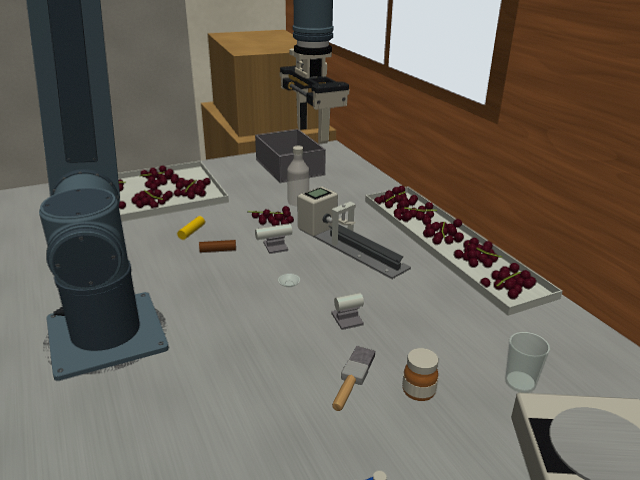

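Views wA and wB both show the gauge, with the rail's open end at (415,40) and (530,45), and the long rod at (210,243) and (320,243). I'll enlarge both regions.

Run:
```python
from h import *
crop('wA',180,5,440,150,3,'wAg'); crop('wB',290,5,550,150,3,'wBg')
a=cv2.imread('pics/wA.png')[190:295,180:260];b=cv2.imread('pics/wB.png')[190:295,285:365]
cv2.imwrite('pics/rods.png',cv2.resize(np.hstack([a,b]),None,fx=5,fy=5,interpolation=cv2.INTER_CUBIC))
```

```text
(no output)
```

View pics/wAg.png

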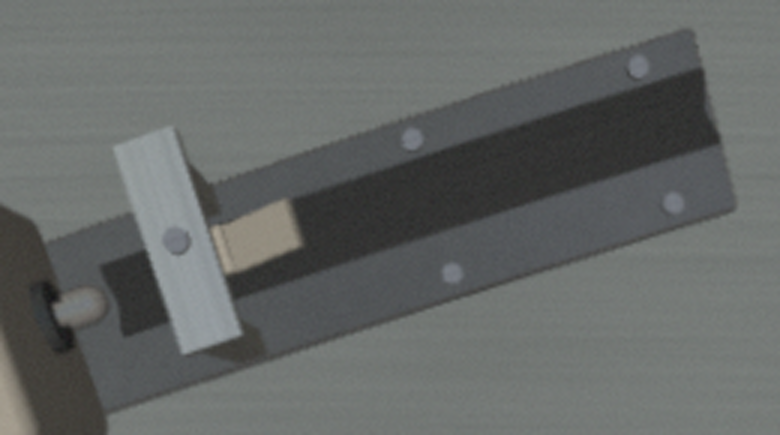

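View pics/wBg.png

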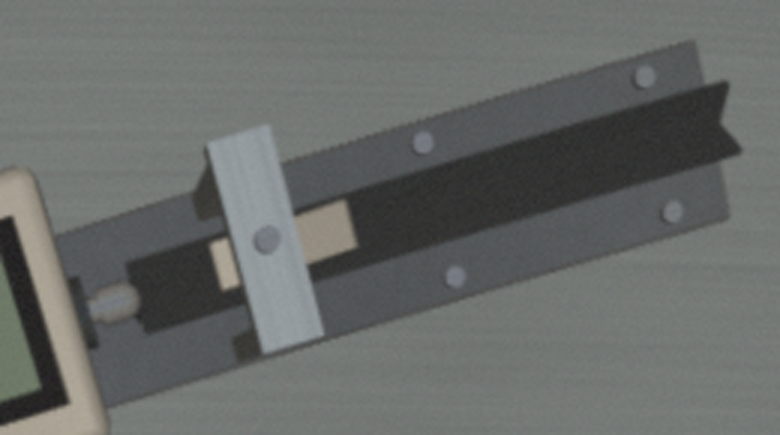

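View pics/rods.png

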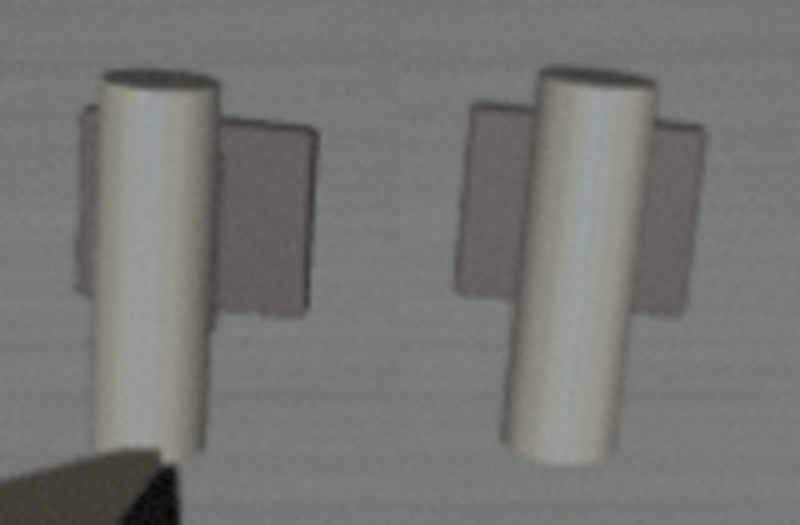

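```bash
cat > meas.py <<'E'
from h import *
from scipy.optimize import least_squares
def px(p,s,x0,y0): return ((p[0]+.5)/s-.5+x0,(p[1]+.5)/s-.5+y0)
G={'railU':(-125,13.5,41.5),'railL':(-125,-13.5,41.5),'vb':(-125,0,30),'farU':(105,13.5,41.5),'farL':(105,-13.5,41.5),
 'b1':(75,33,106),'b2':(55,33,106),'b3':(55,-33,106),'b4':(75,-33,106)}
# image-up side is gauge -y (gauge x points image-left, z up => y points image-down)
G={k:np.array([a,-b,c],float) for k,(a,b,c) in G.items()}
A={'railU':(701,70),'railL':(719,143),'vb':(708,110),'farU':(102,265),'farL':(123,335),'b1':(113,148),'b2':(175,126),'b3':(243,334),'b4':(184,354)}
B={'railU':(728,83),'railL':(741,152),'vb':(720,123),'farU':(128,262),'farL':(148,332),'b1':(206,145),'b2':(268,126),'b3':(324,335),'b4':(264,354)}
obs=[(load('wA'),k,px(v,3,180,5)) for k,v in A.items()]+[(load('wB'),k,px(v,3,290,5)) for k,v in B.items()]
def res(p,o=obs):
    r=[]
    c,s=np.cos(p[2]),np.sin(p[2])
    for m,k,uv in o:
        g=G[k]; P=[p[0]+c*g[0]-s*g[1],p[1]+s*g[0]+c*g[1],g[2]+p[3]]
        r+=list(proj(m,P)[0]-uv)
    return np.array(r)
if __name__=='__main__':
    for o in (obs,obs[:9],obs[9:]):
        s=least_squares(res,[620,60,1.85,0],args=(o,)); print(s.x.round(4),np.sqrt((s.fun**2).mean()).round(2))
    s=least_squares(res,[620,60,1.85,0]);print(s.fun.reshape(-1,2).round(1).tolist())
    for k in A: 
        x,r=tri([(m,uv) for m,kk,uv in obs if kk==k]); print(k,x.round(1),np.round(r,1),G[k][2])
    # rod: silhouette edges -> at given image, end centres top ridge; use two edges' midline ~ axis
    mA,mB=load('wA'),load('wB')
    ra=[px(p,5,180,190) for p in [(102,80),(218,84),(92,440),(205,455)]]
    rb=[px((p[0]-400,p[1]),5,285,190) for p in [(539,80),(657,84),(503,450),(615,455)]]
    # front top end centre (upper end): axis pts near, intersect planes of axis in both views
    def plane(m,q):
        e,d=ray(m,q); n=np.cross(d[0]+d[1],d[2]+d[3]); 
        # exact axis plane: bisector of the two silhouette planes
        n1=np.cross(d[0],d[2]);n2=np.cross(d[1],d[3]);n1/=np.linalg.norm(n1);n2/=np.linalg.norm(n2)
        n=n1+n2; half=np.arcsin(np.linalg.norm(np.cross(n1,n2)))/2
        return e,n/np.linalg.norm(n),half
    eA,nA,hA=plane(mA,ra); eB,nB,hB=plane(mB,rb)
    d=np.cross(nA,nB); d/=np.linalg.norm(d); d*=np.sign(d[0])
    p0=np.linalg.lstsq(np.array([nA,nB,[1,0,0]]),np.array([nA@eA,nB@eB,435.]),rcond=None)[0]
    print('rod axis at x=435',p0.round(1),'dir',d.round(4),'yaw',np.arctan2(d[1],d[0]))
    for e,h in((eA,hA),(eB,hB)):
        w=e-p0; print('radius',(np.linalg.norm(w-d*(w@d))*np.sin(h)).round(2))
E
python3 meas.py
```

```text
[622.3009  68.9186   1.8731  -1.7882] 0.58
[622.3583  69.2428   1.8726  -2.8727] 0.56
[622.5022  68.5563   1.8737  -2.3112] 0.5
[[0.9, -1.2], [1.2, -0.2], [-0.8, 0.8], [-0.8, -0.2], [0.5, 0.5], [0.5, -0.5], [0.0, -0.2], [0.2, 0.1], [0.3, 0.0], [-0.4, -1.0], [0.1, 0.9], [-0.6, 0.5], [-1.0, 0.1], [-0.7, 1.0], [0.2, -0.2], [0.2, -0.3], [-0.1, 0.1], [-0.2, -0.0]]
railU [670.  -44.4  44.6] [0.1 0.1] 41.5
railL [646.2 -52.3  43.3] [0.6 0.6] 41.5
vb [660.4 -51.5  27.5] [0.1 0.1] 30.0
farU [603.8 172.1  40.5] [0.1 0.1] 41.5
farL [578.6 164.7  44.2] [0.3 0.3] 41.5
b1 [631.  150.6 105.2] [0.1 0.1] 106.0
b2 [637.3 131.4 103.6] [0. 0.] 106.0
b3 [574.5 111.7 105.3] [0. 0.] 106.0
b4 [568.4 130.7 105.6] [0. 0.] 106.0
rod axis at x=435 [435.  184.6  45.5] dir [ 0.9952 -0.0974 -0.0035] yaw -0.09754331414563612
radius 12.94
radius 13.64
```

Run:
```python
from meas import *
mB=load('wB');mA=load('wA');mT=load('top0')
for q in [(598,84),(559,453)]:
    uv=px((q[0]-400,q[1]),5,285,190); print(onz(mB,[uv],45)[0].round(1),onz(mB,[uv],59)[0].round(1))
for q in [(160,82),(148,448)]:
    uv=px(q,5,180,190); print(onz(mA,[uv],45)[0].round(1),onz(mA,[uv],59)[0].round(1))
# top cam rod & gauge check
for q in [(302,346),(287,487)]:
    print('top',onz(mT,[px(q,4,180,140)],50)[0].round(1))
p=least_squares(res,[620,60,1.85,0]).x;c,s=np.cos(p[2]),np.sin(p[2])
gw=lambda x,y,z:[p[0]+c*x-s*y,p[1]+s*x+c*y,z]
print('groove_mid',np.round(gw(-60,0,49.8),1))
print('top proj',[(((proj(mT,gw(*g))[0]+.5-[180,140])*4)-.5).round(0).tolist() for g in [(-125,13.5,41.5),(-125,-13.5,41.5),(55,33,106),(55,-33,106)]])
```

```text
[477.5 180.4  45. ] [479.7 180.6  59. ]
[387.1 189.2  45. ] [392.1 189.2  59. ]
[478.2 180.5  45. ] [480.4 176.7  59. ]
[388.2 189.5  45. ] [393.3 185.4  59. ]
top [480.4 184.9  50. ]
top [389.  191.2  50. ]
groove_mid [640.2  11.6  49.8]
top proj [[678.0, 104.0], [667.0, 65.0], [414.0, 192.0], [386.0, 92.0]]
```

Run:
```python
from bench import robot
from h import *
o=[np.pi,0,-0.0975]
robot.move_gripper(0.65)
robot.move_ptp([434,185,140],o)
snap(robot,'wrist','wC')
hit=robot.move_linear([434,185,26],o,speed=100,f_stop=6)
print(hit,robot.current_tcp_pos(),robot.current_contact_force(),robot.current_t())
snap(robot,'side','sC'); snap(robot,'wrist','wC2'); crop('sC',230,170,400,290,4,'sCc')
```

```text
False [434.51573213 185.11562638  26.52246091] [-0.09514209 -0.64328256 -0.40422238] 6.15
```

View pics/sCc.png

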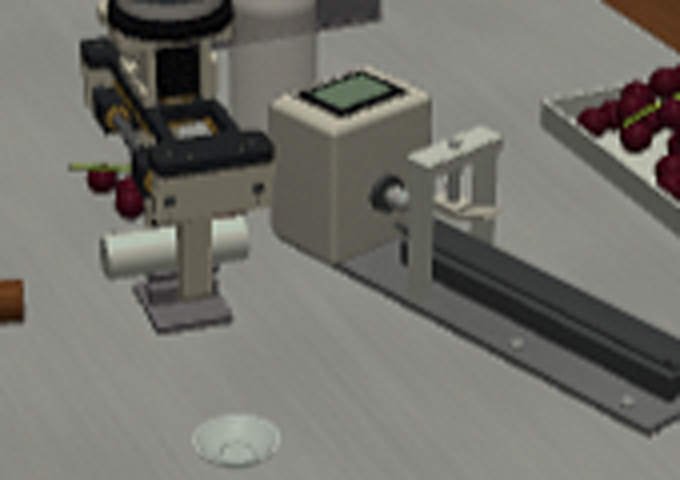

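View pics/wC2.png

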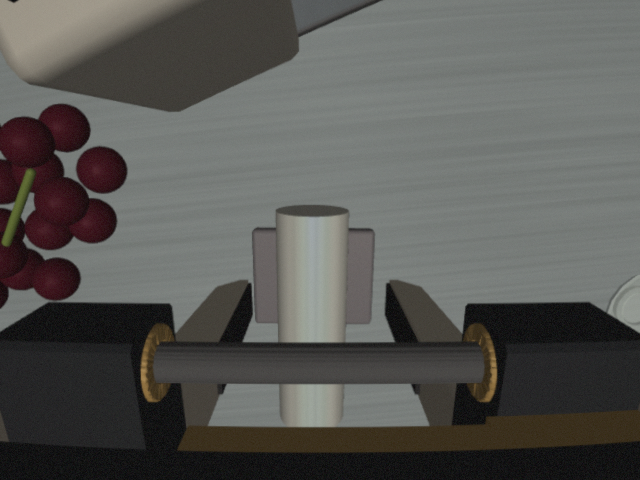

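View pics/wC.png

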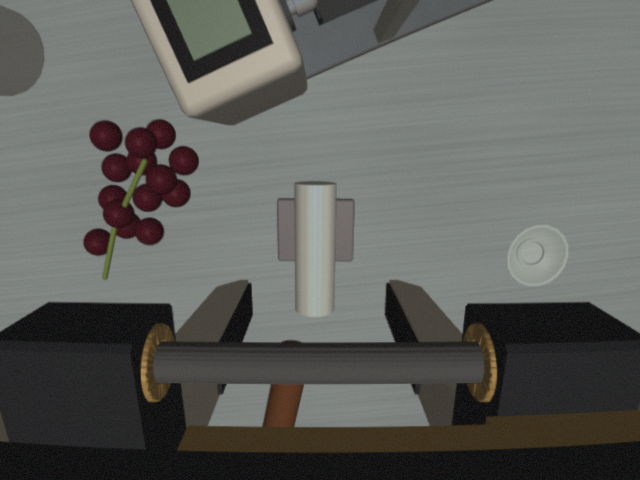

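Run:
```python
from bench import robot
from h import *
for n,t,yaw in [('wA',[480.1,59.4,329.8],0),('wC2',robot.current_tcp_pos(),None)]:
    m=load(n); 
    o=robot.current_eef_rot() if yaw is None else [np.pi,0,0]
    T=R.from_euler('xyz',o).as_matrix()
    print(n,(T.T@(np.array(m['eye'])-t)).round(2),R.from_matrix(T.T@Rm(m)).as_euler('xyz').round(4))
```

```text
wA [  69.55    2.12 -165.69] [-2.5210e-01  1.5000e-03  1.5701e+00]
wC2 [  69.71    1.93 -165.74] [-2.5160e-01  1.4000e-03  1.5691e+00]
```

wC2 shows the fingers symmetric about column 319.5 and the rod centred at about 312.5. That puts the rod about 2.5 mm towards +y, which agrees with the top camera, so the wrist calibration has a lateral bias of about 2 mm. I'll shift by that amount and grasp.

Run:
```python
from bench import robot
from h import *
o=[np.pi,0,-0.0975]
robot.move_linear([434.3,187.4,26],o,speed=50,f_stop=6)
f0=np.array(robot.current_contact_force())
robot.move_gripper(0.0)
print('w',robot.current_gripper_width()*93,(np.array(robot.current_contact_force())-f0).round(2),robot.current_tcp_pos(),robot.current_t())
snap(robot,'wrist','wD')
```

```text
w 26.876864378616254 [-0.49  2.91  0.06] [434.40231301 187.83425768  26.08500026] 7.1333
```

View pics/wD.png

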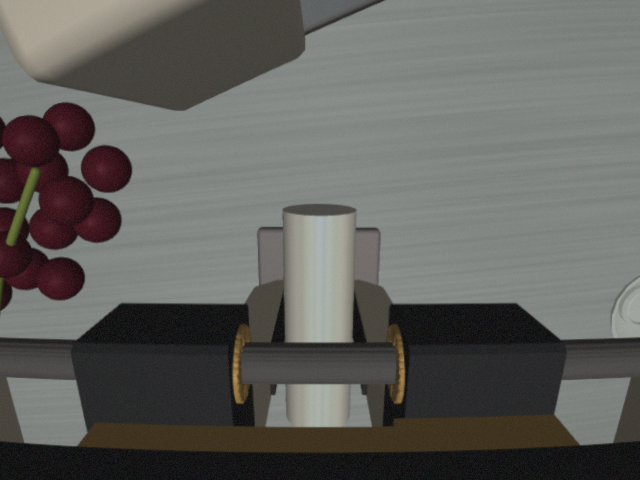

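Run:
```python
from bench import robot
from h import *
o=[np.pi,0,-0.0975]; og=[np.pi,0,1.873-np.pi]
robot.move_linear([434.3,187.6,190],o,speed=120)
print('w',robot.current_gripper_width()*93,robot.current_contact_force())
robot.move_ptp([640.2,13.8,190],og)
snap(robot,'wrist','wE0')
robot.move_linear([640.2,13.8,75],og,speed=100)
robot.sleep(0.2)
print(robot.current_gripper_width()*93,robot.current_tcp_pos(),robot.current_eef_rot(),robot.current_t())
snap(robot,'wrist','wE');snap(robot,'side','sE');snap(robot,'top','tE')
crop('sE',280,160,430,290,4,'sEc')
```

```text
w 27.535601695409234 [ 0.34488065  1.00417366 -2.42512973]
27.29321853803804 [640.57592447  13.76055132  75.68318902] [-3.14052082e+00 -5.09544805e-04 -1.26856604e+00] 11.3
```

View pics/wE.png

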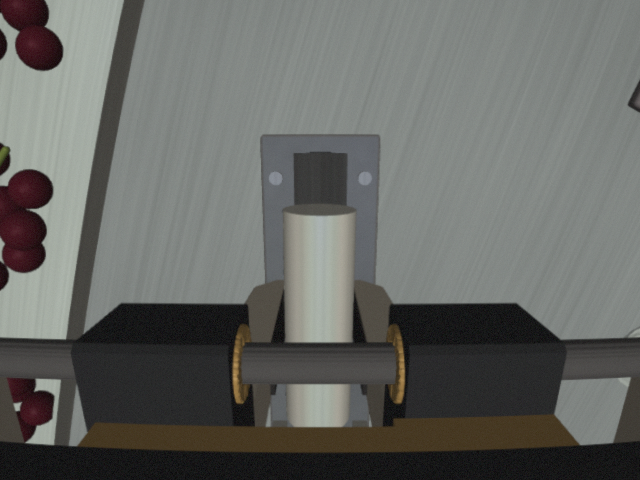

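View pics/wE0.png

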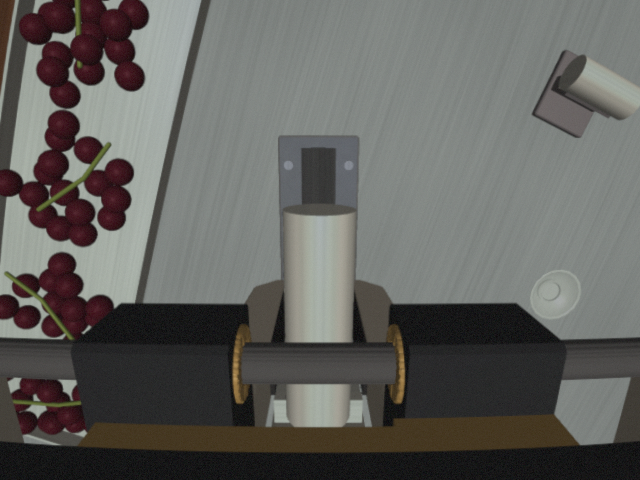

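View pics/sEc.png

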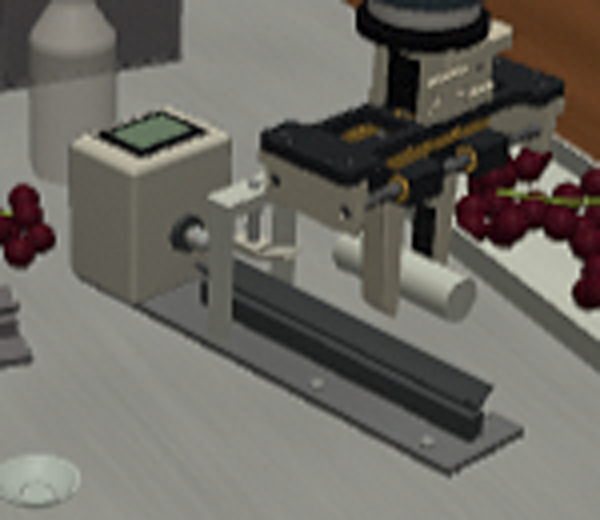

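Run:
```python
from bench import robot
from h import *
robot.move_linear([640.2,13.8,36],speed=80,f_stop=6)
robot.sleep(0.2); print(robot.current_tcp_pos(),robot.current_contact_force())
h=robot.move_linear([640.2,13.8,28],speed=8,f_stop=3)
robot.sleep(0.1)
print(h,robot.current_tcp_pos(),robot.current_contact_force(),robot.current_gripper_width()*93,robot.current_t())
snap(robot,'side','sF');snap(robot,'wrist','wF');crop('sF',280,160,430,290,4,'sFc')
```

```text
[639.98308279  13.71168435  36.22655234] [-1.29867774  1.20294164 -2.25665127]
True [639.85448119  13.67306197  31.13956676] [ 1.32011197 -0.63303092  4.12868852] 26.994067674848413 13.025
```

View pics/sFc.png

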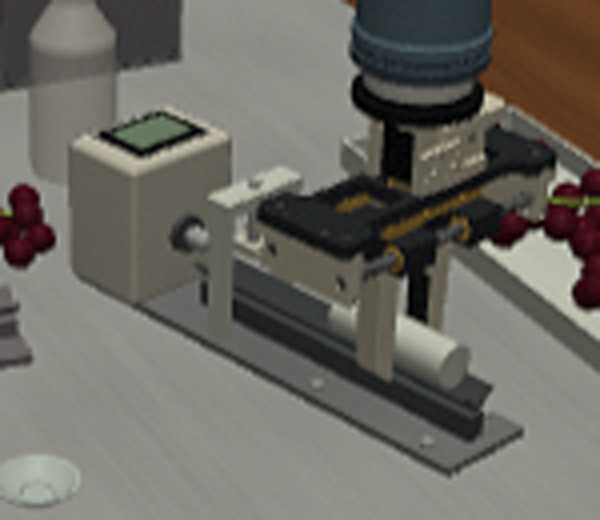

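View pics/wF.png

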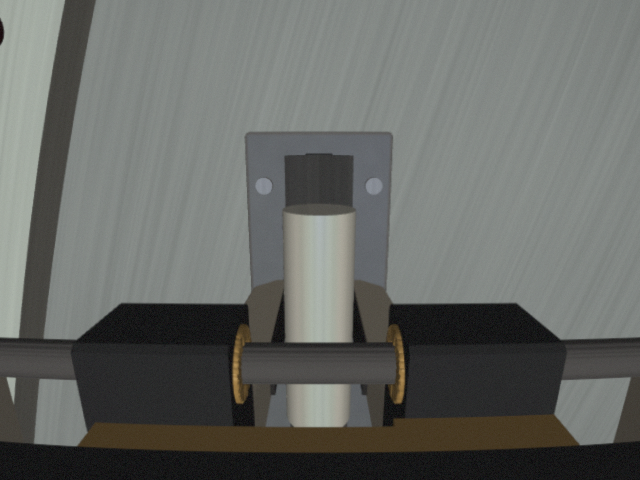

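Run:
```python
from bench import robot
from h import *
p=robot.current_tcp_pos()
robot.move_gripper(0.6); robot.sleep(0.3)
print(robot.current_contact_force())
robot.move_linear([p[0],p[1],95],speed=80,f_stop=8)
c,s=np.cos(1.873),np.sin(1.873)
g=lambda x,z:[622.3+c*x,71.1+s*x,z]
robot.move_linear(g(-140,95),speed=150)
snap(robot,'side','sG');snap(robot,'top','tG');snap(robot,'wrist','wG')
robot.move_gripper(0.0)
print(robot.current_gripper_width(),robot.current_tcp_pos(),robot.current_contact_force(),robot.current_t())
crop('sG',280,160,430,290,4,'sGc');crop('tG',220,130,370,230,5,'tGc')
```

```text
[-0.98233451  0.0047487   0.0541723 ]
0.004799628064306177 [663.97160699 -62.56871902  94.99149307] [0.12688024 0.35312367 0.20081961] 16.875
```

View pics/sGc.png

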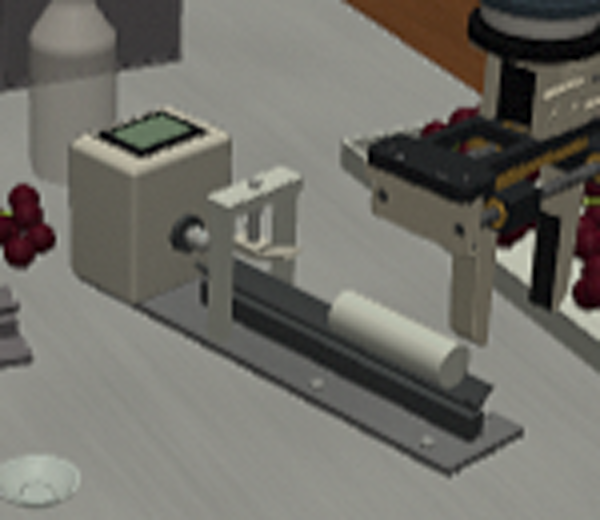

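View pics/tGc.png

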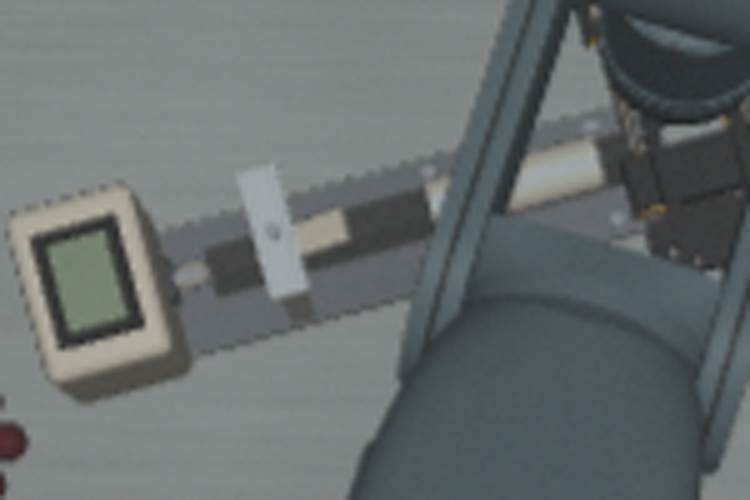

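View pics/wG.png

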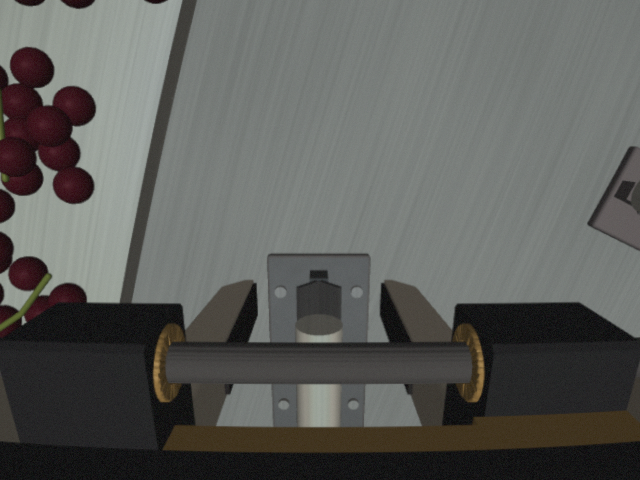

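Side view sGc shows the rod lying in the open part of the groove, front end well short of the bridge, with the gripper clear behind it. Next I close the fingers, lower them behind the rod's rear end and push.

```bash
cat > g.py <<'E'
from bench import robot
from h import *
c,s=np.cos(1.873),np.sin(1.873); gx=np.array([c,s,0])
g=lambda x,z:[622.3+c*x,71.1+s*x,z]
def ax(n=5):
    v=[]
    for i in range(n): v.append(np.array(robot.current_contact_force())); robot.sleep(0.02)
    v=np.array(v); m=v.mean(0); return round(float(-m@gx),2),round(float((v@gx).std()),2),m.round(1).tolist()
def tx(): 
    p=np.array(robot.current_tcp_pos()); return round(float((p-[622.3,71.1,0])@gx),2),round(float(p[2]),2),round(float((p-[622.3,71.1,0])@[-s,c,0]),2)
E
python3 - <<'E'
from g import *
robot.move_linear(g(-140,46),speed=80,f_stop=8)
print(tx(),ax())
h=robot.move_linear(g(-95,46),speed=15,f_stop=2)
print(h,tx(),ax(),robot.current_t())
E
```

```text
(-140.15, 46.05, -0.21) (0.24, 0.59, [0.1, -0.2, 0.2])
False (-95.05, 46.03, -0.03) (1.21, 0.32, [0.5, -1.1, -0.3]) 20.95
```

Run:
```python
from g import *
snap(robot,'side','sH');snap(robot,'wrist','wH');crop('sH',280,160,430,290,4,'sHc');print(tx(),ax())
```

```text
(-95.01, 46.0, -0.04) (1.22, 0.23, [0.9, -1.0, 0.1])
```

View pics/sHc.png

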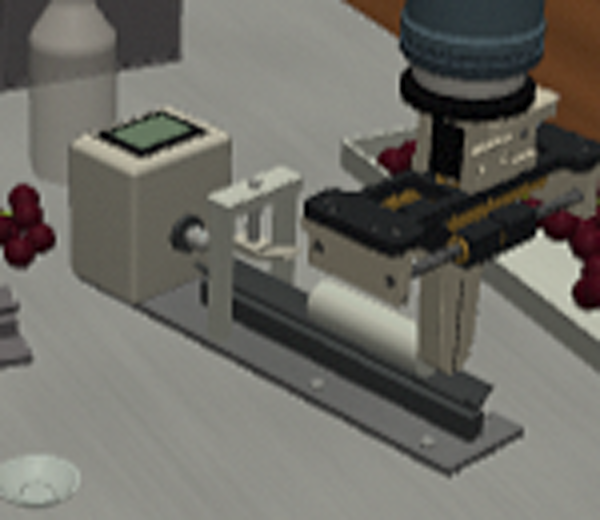

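View pics/wH.png

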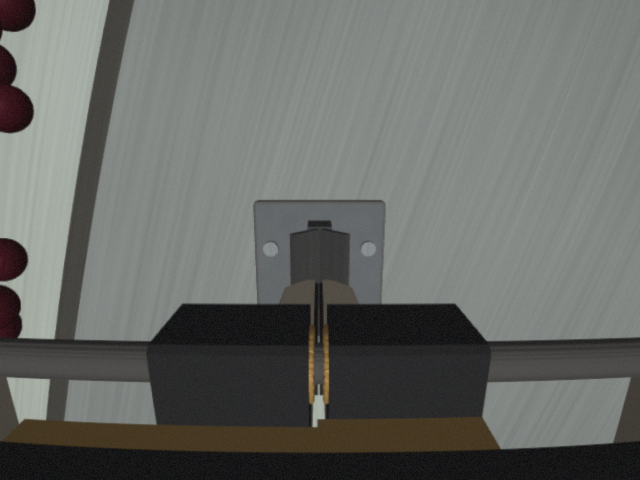

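The closed fingers are pushing the rod along, with about 1.2 N of friction. Now I'll find the ramp.

Run:
```python
from g import *
h=robot.move_linear(g(-58,46),speed=25,f_stop=4)
print(h,tx(),ax(),robot.current_t())
if not h:
    h=robot.move_linear(g(-40,46),speed=8,f_stop=3.5)
    print(h,tx(),ax(),robot.current_t())
```

```text
False (-57.96, 45.99, 0.04) (0.51, 0.29, [0.5, -0.4, 0.1]) 22.85
True (-51.5, 45.62, 0.29) (0.95, 0.18, [0.5, -0.8, 0.6]) 24.0167
```

Run:
```python
from g import *
for x in (-46,-40,-32,-24,-16):
    h=robot.move_linear(g(x,46),speed=12,f_stop=18)
    print(h,tx(),ax(),robot.current_t())
    if h: break
```

```text
False (-47.47, 45.94, 0.05) (5.48, 0.7, [0.9, -5.4, -0.8]) 24.75
False (-41.25, 46.0, 0.01) (5.34, 0.46, [1.2, -5.2, -0.1]) 25.4833
False (-33.12, 45.94, 0.08) (4.86, 0.59, [0.9, -4.8, -0.4]) 26.3833
False (-24.99, 45.82, 0.17) (5.45, 0.45, [1.4, -5.3, -1.3]) 27.2833
False (-16.34, 45.88, 0.09) (4.87, 0.24, [1.0, -4.8, -1.6]) 28.1833
```

Run:
```python
from g import *
h=robot.move_linear(g(-9.5,46),speed=8,f_stop=4); print(h,tx(),ax(),robot.current_t())
x=-9.5; base=[]
hist=[]
while not h and x<14:
    x+=1.0
    h=robot.move_linear(g(x,46),speed=6,f_stop=4)
    a=ax(4); hist.append(a[0]); print(x,h,tx()[0],a[0],a[1],round(robot.current_t(),2))
    if a[0]>np.median([5]+hist[:-1])+2: break
```

```text
False (-9.37, 45.94, 0.05) (3.7, 0.65, [0.5, -3.7, -2.0]) 29.225
-8.5 False -8.46 3.81 0.35 29.61
-7.5 False -7.44 4.43 0.41 29.99
-6.5 False -6.38 3.86 0.28 30.38
-5.5 False -5.42 4.44 0.28 30.76
-4.5 False -4.42 3.92 0.53 31.14
-3.5 False -3.41 4.2 0.41 31.52
-2.5 False -2.41 3.85 0.1 31.91
-1.5 False -1.43 4.44 0.24 32.29
-0.5 False -0.4 4.01 0.4 32.67
0.5 False 0.6 3.5 0.49 33.06
1.5 False 1.61 3.74 0.28 33.44
2.5 False 2.58 4.02 0.33 33.83
3.5 False 3.62 4.23 0.39 34.21
4.5 False 4.59 3.89 0.94 34.59
5.5 False 5.59 3.94 0.17 34.98
6.5 False 6.37 5.19 0.67 35.36
7.5 False 6.93 6.4 0.15 35.74
```

Run:
```python
from g import *
x=7.5
print(tx()[0],ax(8))
while x<10.5:
    x+=0.5
    h=robot.move_linear(g(x,46),speed=4,f_stop=3)
    a=ax(6); print(x,h,tx()[0],a[0],a[1],round(robot.current_t(),2))
    if a[0]>8.7 or tx()[0]>7.9: break
```

```text
6.93 (6.42, 0.9, [1.1, -6.4, -2.5])
8.0 False 7.13 7.19 0.23 36.25
8.5 False 7.32 7.89 0.42 36.62
9.0 False 7.57 8.85 0.45 37.0
```

Run:
```python
from g import *
t=robot.current_t()
while robot.current_t()<t+1.2: print(tx()[0],ax(8)[:2])
robot.move_linear(g(4,46),speed=6); print(tx(),ax()[:2])
robot.move_linear(g(-35,46),speed=60); print(tx(),ax())
robot.move_linear(g(-60,150),speed=120)
snap(robot,'side','sI');crop('sI',280,160,430,290,4,'sIc');snap(robot,'wrist','wI');snap(robot,'top','tI');crop('tI',220,130,370,230,5,'tIc')
print(robot.current_t())
```

```text
7.57 (8.58, 0.43)
7.57 (9.04, 0.38)
7.57 (8.77, 0.44)
7.6 (8.88, 0.45)
7.57 (8.54, 0.32)
7.6 (8.78, 0.43)
7.58 (8.57, 0.41)
7.56 (8.53, 0.45)
7.57 (8.48, 0.54)
(4.09, 46.04, -0.02) (0.19, 0.49)
(-34.99, 45.91, 0.12) (-0.11, 0.44, [-0.2, 0.0, -0.2])
41.3417
```

View pics/sIc.png

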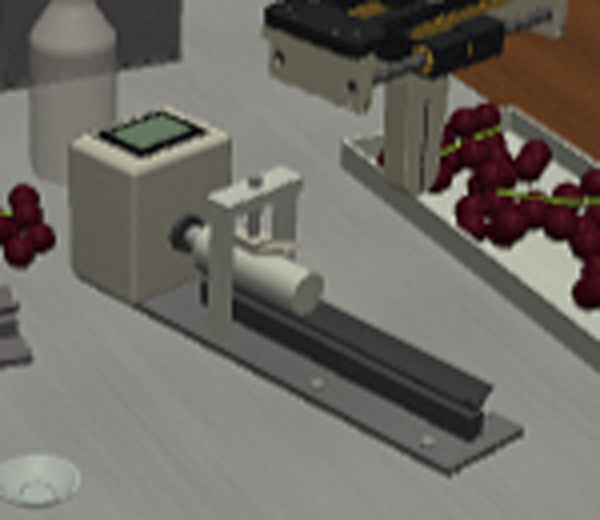

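View pics/tIc.png

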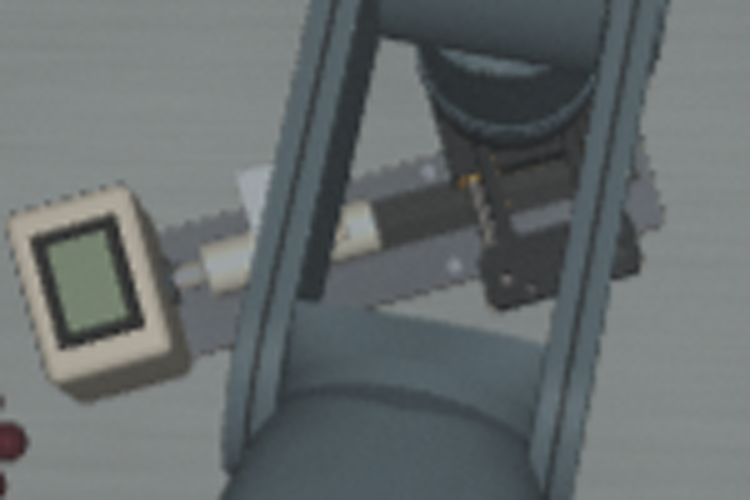

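Both views show the rod seated in the groove under the hold-down, its stem raised, with its front end meeting the nose and the gripper clear. I'm handing in.

```bash
python3 -c "
from bench import robot
print(robot.current_t()); robot.hand_in()"
```

```text
41.3417
the job is handed in; nothing more can be done
```

The long rod lies in the gauge's V-groove, under the hold-down and against the stop. I handed the job in at 41.3 s, and no verdict came back.

- **Laying:** I gripped the rod from its rest, lowered it into the open groove and let go at seating contact. The TCP was at z = 31.1 mm then, against 30.8 expected.
- **Sliding:** I pushed the rod's rear end with closed fingers. The ramp came at about 45 mm gauge x, as the text gives. The push took about 5 N on the ramp and 4–5 N under the foot. The stop came at a rod centre of about 58 mm, so the nose stands about 20 mm proud.
- **Pressing:** I held about 4.5–5 N against the stop for about 1.5 s, taken as 8.5–9.0 N total less about 4.0 N sliding friction. The force rose at about 3.8 N/mm, against the stated 4.
- **After release:** the tool force was back to about 0. The side and top pictures show the rod under the foot with its front end at the nose and the hold-down's stem raised. The force left on the stop cannot be read directly. I rely on the friction under the foot (about 4 N) to hold it.

**Disagreements:** the wrist camera's calibration was about 2 mm off sideways against the top camera and the finger positions, and I corrected for it before grasping. The fitted gauge height came out 1.8 mm low in the pictures; the seating contact agreed with the text instead.

I noticed no contact with other things on the bench and did not aim for any, but I did not measure their final positions.

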